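Switch off the magnet block that holds the bush

ROBOT

A 7-joint arm with a two-finger parallel gripper is mounted at the origin on the work surface. World frame = base frame: x ahead of the robot, y to its left, z up, the work surface at z = 0. Lengths are in m, angles in rad, forces in N, time in s.
With the tool pointing down it reaches from about 0.4 to 0.85 m from the base axis. Payload 10.4 kg.
Tool frame: the origin (TCP) lies between the finger pads; the fingertips stand 11 mm ahead of it and the grasp point (between the pads) lies 8 mm behind it; z points along the fingers, y is the direction in which the jaws open and shut (so a half turn about z gives the same grasp; the last joint's range is limited). The gripper opens to 87 mm and grips with 3 to 60 N. Pads are 19 mm wide; open, the fingers measure 117 mm over their backs; the gripper's body (75 mm by 190 mm) begins 51 mm behind the grasp point.
Start: joints at [1.13, 0.332, -0.065, 1.46, 0.022, 1.35, -0.088], TCP at [0.254, -0.571, 0.234] pointing down, gripper open.
Joint ranges: [-2.6, 2.6], [-0.5, 2.12], [-1.47, 1.34], [0.16, 2.42], [-1.27, 4.41], [0.06, 2.06], [-2.6, 2.6]. Speed limits (rad/s): [2.22, 2.22, 2.79, 2.79, 3.14, 3.14, 3.14].

INTERFACE

Orientations are given as a unit quaternion [x, y, z, w].
In Python, from bench import r, eyes gives the robot as it stands.
- The arm moves only by the shell command python3 -m inch 'ROWS' [FORCE]. ROWS is a JSON object of lists of equal length, an entry for each row: "translation": the shift along the world's x, y, z scaled (see below), a list of three; "rot": the turn, a rotation vector about the world's x, y, z scaled (see below), a list of three; "jaw": the finger opening in mm, from 0 to 87. In form: {"translation": [[tx, ty, tz], ...], "rot": [[ax, ay, az], ...], "jaw": [jaw, ...]}. A call has 1 to 20 rows; each row is the pose to reach, as a shift and turn from the pose measured when the call began; what a row does not reach only later rows make up. The controller multiplies each number of a shift by 100 mm and each number of a turn by 60 degrees. A row lasts 1/10 s, in which the tool goes at most 50 mm and 8.59 degrees, less where a joint would pass 70% of its speed; a pose out of reach is approached as far as the arm can. A call with a number of a shift or a turn outside -1 to 1 is refused whole. A call with a gripper value outside its range is refused whole. The fingers move at their own pace and stop on an object; FORCE is the grip in N (left out, the last holds). Time passes only in rows, so rows that repeat a pose let the fingers close. It gives the time, the measured TCP pose, the force and the opening at its end, in the units of the state.
- r.read_state(): the state, without advancing time (a new reading comes with each control period).
- eyes.camera(name): name is "side" or "top"; returns the picture (384x512x3 uint8, blue, green, red); there is no depth.
- eyes.calibration(name): a dict with "fx", "fy", "cx", "cy" (pixels), "R" (3x3) and "t" (3): a world point X has camera coordinates R X + t. Camera axes: x right, y down, z forward; pixel columns grow to the right and rows downward; lengths in m; the calibration is good to about 2 mm. A picture is of the moment at which its call begins. calibration takes no time and is no camera call.
- r.close_job(): hands the job in, once; it reports no verdict.
The state is a dict: "time": time; "joint_positions": joint angles; "joint_vel": joint speeds; "joint_torque": joint torques, N m; "ee_pos": TCP position; "eef_rot": TCP orientation; "ft_force": force on the tool from outside, world axes, zero at the start; "torque": the same for the moment, N m; "width": finger opening in m.
Only numpy, scipy, OpenCV 4.12 (cv2) and the standard library are available. Lean on these libraries where they do the work, as an engineer would, in place of code of your own. Each camera call takes 0.05 s, during which the arm holds its last target. There are 200 camera calls.

TASK

Switch off the magnet block that is holding the steel bush, so that the bush can be taken off it: first slide that block's yellow safety catch fully away from the red handle, then swing the handle right over to its other end and let go. Leave the handle of the other, bare magnet block as it is.

Things in the scene. Friction and masses are not known exactly. Their poses are not given: they have to be found in the camera images.
- magnet: Magnet block to switch off, fixed to the bench: grey, 150 (x) x 220 (y) x 50 mm high, with a turned steel flanged bush (58 mm across, 26 high, fixed) on the striped end of its top, at x 0, y -78. Origin: centre of the underside, z up; the offsets of catch and handle are in this frame, in mm. A second, identical but bare block stands on the same mat; which is left or right varies.
- magnet_catch (a joint): Travel (m) of the yellow catch to the block's +y, away from the handle: 0-0.005 locked (start), 0.035 released, at its stop. Upright tab 18 (x) x 16 (y) mm, z 52 to 86, centre at x 3, y 55 + travel; a steel bar at z 65-75 runs from it to -y, across the handle's +x side; it clears the handle from 0.02 on. 2 N friction, stays where left. Flat block top around it.
- magnet_handle (a joint): Angle (rad) of the red handle about the block's +y: 0-0.05 on (start, leans 0.55 to -x), 0.55 upright, 1.1 off, at its stop (leans 0.55 to +x). Rod 12 mm thick, pivot at x 0, y -15, z 50; red ball 28 mm across, centre 62 mm from the pivot (x -32, z 103 on; x 32, z 103 off). 3-5 N at the ball, stays where left. Never force it past the locked catch.
- spare_handle (a joint): Angle (rad) of the red handle of the other, bare magnet block (same make and meaning); 0 to 0.05 at the start. Not to be moved.

How it is judged:
On the way, in this order (a step that is already met when the one before it is completed fails the run):
1. the catch is released (slid at least 25 mm) while the handle is still on (value of joint magnet_catch above 0.025 m and value of joint magnet_handle below 0.3 rad), for 0.2 s.
2. the handle is thrown over to off (value of joint magnet_handle above 0.9 rad and value of joint magnet_catch above 0.025 m), for 0.2 s.
At the end, for the whole second after the job is handed in: The handle of the block with the bush rests at its off end (within 0.2 rad of its stop at 1.1), still; its catch is still released (slid at least 25 of its 35 mm); the bare block's handle is still on (under 0.2 rad) (all of step 2 and velocity of joint magnet_handle between -0.05 and 0.05 rad/s and value of joint spare_handle below 0.2 rad); the robot touches nothing.
It fails at once if the handle is forced while the catch is still locked (value of joint magnet_handle above 0.3 rad and value of joint magnet_catch below 0.02 m).
It fails at once if the handle of the bare block is moved (0.2 rad or more) (value of joint spare_handle above 0.2 rad).
It also fails if it takes over 40 s, if anything falls off the work surface, if the arm or the gripper's body presses on something with over 40 N, if the wrist force passes 120 N, or if a joint passes its speed limit or range.

## Working session

There is one attempt and no reset: what is moved stays moved. The work goes in short steps, Python scripts to look and compute and a shell command to move; the robot and the scene stay as the last step left them, time stands still between calls to the robot, and variables do not carry over. Pictures are saved under pics/ and viewed, about 8 in all and at most 12, crops included, and the job is handed in when it is done.

```bash
ls; mkdir -p pics; python3 - <<'E'
from bench import r, eyes
import cv2,numpy as np
s=r.read_state(); print({k:np.round(v,3).tolist() for k,v in s.items()})
for n in("top","side"):
    cv2.imwrite(f"pics/{n}0.png",eyes.camera(n)); c=eyes.calibration(n); print(n,{k:np.round(v,3).tolist() for k,v in c.items()})
E
```

```text
pics
{'time': 0.0, 'joint_positions': [1.13, 0.333, -0.065, 1.461, 0.022, 1.35, -0.089], 'joint_vel': [0.0, 0.0, 0.002, 0.001, -0.002, 0.001, 0.001], 'joint_torque': [-0.001, -62.325, 0.024, -38.989, -0.061, 0.04, 0.0], 'ee_pos': [0.253, -0.571, 0.233], 'eef_rot': [0.978, 0.207, -0.0, -0.001], 'ft_force': [0.012, -0.072, -0.197], 'torque': [0.033, 0.027, 0.037], 'width': 0.087}
top {'fx': 424.098, 'fy': 424.098, 'cx': 255.05, 'cy': 184.325, 'R': [[0.012, -0.999, 0.033], [-0.99, -0.016, -0.14], [0.141, -0.031, -0.99]], 't': [-0.015, 0.54, 0.972]}
side {'fx': 389.63, 'fy': 389.63, 'cx': 253.186, 'cy': 187.25, 'R': [[-0.783, -0.622, -0.0], [-0.321, 0.404, -0.857], [0.533, -0.67, -0.516]], 't': [0.406, 0.219, 0.476]}
```

View pics/top0.png

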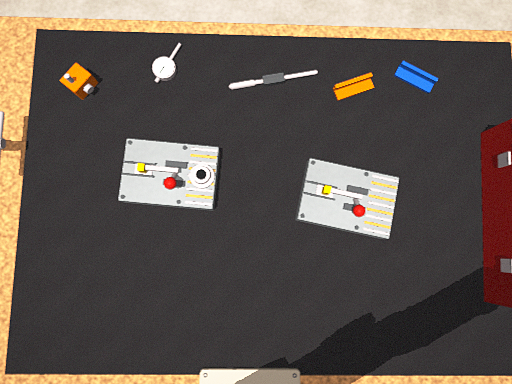

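View pics/side0.png

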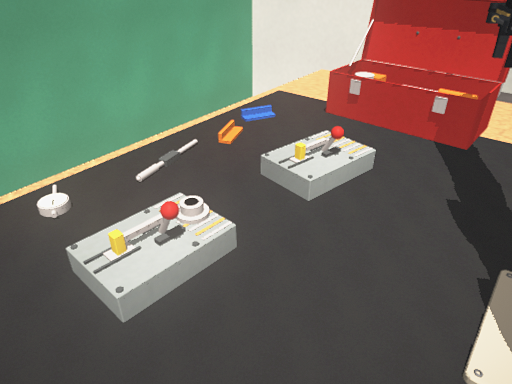

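The top view shows the bush block on the left: catch at (141,168), ball (170,183), bush (201,175). The bare block is on the right, with its ball at (359,211). In the side view the bush block is at the lower left, with its tab at (117,242) and ball at (169,210).

```bash
cat > h.py <<'E'
from bench import r, eyes
import cv2,numpy as np
def blobs(img,col,amin=25):
    h=cv2.cvtColor(img,cv2.COLOR_BGR2HSV)
    if col=='y': m=cv2.inRange(h,(22,170,120),(34,255,255))
    else: m=cv2.inRange(h,(0,170,90),(6,255,255))|cv2.inRange(h,(174,170,90),(180,255,255))
    n,_,s,c=cv2.connectedComponentsWithStats(m)
    return [(s[i,4],s[i,:4].tolist(),c[i].round(1)) for i in range(1,n) if s[i,4]>=amin]
def ray(n,p):
    c=eyes.calibration(n);R=np.array(c['R']);t=np.array(c['t'])
    d=R.T@np.array([(p[0]-c['cx'])/c['fx'],(p[1]-c['cy'])/c['fy'],1]);return -R.T@t,d/np.linalg.norm(d)
def plane(n,p,z):
    o,d=ray(n,p);return o+d*(z-o[2])/d[2]
def tri(a,b):
    (o,d),(q,e)=ray('top',a),ray('side',b)
    s=np.linalg.lstsq(np.c_[d,-e],q-o,rcond=None)[0];A=o+d*s[0];B=q+e*s[1]
    return (A+B)/2,np.linalg.norm(A-B)
E
python3 - <<'E'
from h import *
I={n:cv2.imread(f'pics/{n}0.png') for n in('top','side')}
for n in I:
    for c in 'yr': print(n,c,[b for b in blobs(I[n],c) if b[0]<700])
# grey block contour in top
h=cv2.cvtColor(I['top'],cv2.COLOR_BGR2HSV); m=cv2.inRange(h,(0,0,120),(180,60,255)); m=cv2.morphologyEx(m,cv2.MORPH_CLOSE,np.ones((9,9)))
for c in cv2.findContours(m,cv2.RETR_EXTERNAL,cv2.CHAIN_APPROX_SIMPLE)[0]:
    if 3000<cv2.contourArea(c)<12000:
        b=cv2.boxPoints(cv2.minAreaRect(c)); P=np.array([plane('top',p,.05) for p in b]); print(b.round(0).tolist(),P.round(3).tolist(),P.mean(0).round(3))
        for k in range(2): d=P[k+1]-P[k]; print(np.linalg.norm(d),np.degrees(np.arctan2(d[1],d[0])))
E
```

```text
top y [(np.int32(54), [137, 163, 8, 9], array([140.5, 166.9])), (np.int32(59), [322, 185, 9, 9], array([326.3, 189.1]))]
top r [(np.int32(113), [164, 177, 12, 12], array([169.6, 182.6])), (np.int32(111), [353, 205, 12, 12], array([358.5, 210.2]))]
side y [(np.int32(99), [295, 145, 10, 14], array([299.4, 151.9]))]
side r [(np.int32(113), [331, 126, 13, 13], array([337.2, 131.9])), (np.int32(176), [161, 202, 17, 15], array([169., 209.]))]
[[296.0, 219.0], [309.0, 158.0], [402.0, 178.0], [388.0, 239.0]] [[0.46, -0.103, 0.05], [0.605, -0.135, 0.05], [0.561, -0.357, 0.05], [0.416, -0.32, 0.05]] [ 0.51  -0.229  0.05 ]
0.14926814682951509 -12.383771503129472
0.22609176718283017 -101.43054387970608
[[118.0, 200.0], [124.0, 137.0], [219.0, 147.0], [212.0, 209.0]] [[0.497, 0.312, 0.05], [0.646, 0.306, 0.05], [0.628, 0.081, 0.05], [0.479, 0.092, 0.05]] [0.562 0.198 0.05 ]
0.1492318814598134 -2.1653193283114147
0.22553958067391894 -94.5082235423479
[[-0.0, 0.0], [511.0, 0.0], [511.0, 30.0], [0.0, 30.0]] [[0.986, 0.626, 0.05], [1.027, -0.658, 0.05], [0.945, -0.652, 0.05], [0.907, 0.618, 0.05]] [ 0.966 -0.016  0.05 ]
1.2840461189256285 -88.16010935063298
0.0823687555887609 175.73400732800238
```

```bash
python3 - <<'E'
from h import *
s=cv2.imread('pics/side0.png'); h=cv2.cvtColor(s,cv2.COLOR_BGR2HSV)
print(h[236:252:3,112:124:3].tolist())
m=cv2.inRange(h,(18,150,100),(36,255,255)); m[:,250:]=0; m[:220]=0
n,_,st,c=cv2.connectedComponentsWithStats(m); print(st[1:].tolist(),c[1:].round(1).tolist())
k=1+np.argmax(st[1:,4]); 
ball,e=tri((169.6,182.6),(169,209)); print('ball',ball.round(4),e)
tab,e2=tri((140.5,166.9),c[k]-[0,4]); print('tab',tab.round(4),e2)
print('tab top plane .086',plane('top',(140.5,167),.083).round(4),'ball plane',plane('top',(169.6,182.6),.103).round(4), 'bush top', plane('top',(201,175),.076).round(4))
# pose fits from yaw candidates
for yaw in (-2,-3.3,-4.5):
    a=np.radians(yaw);R=np.array([[np.cos(a),-np.sin(a)],[np.sin(a),np.cos(a)]])
    print(yaw,'centre from ball',(ball[:2]-R@[-.032,-.015]).round(4),'from tab',(plane('top',(140.5,167),.083)[:2]-R@[.003,.055]).round(4),'bush',(plane('top',(201,175),.076)[:2]-R@[0,-.078]).round(4))
E
```

```text
[[[30, 143, 248], [30, 142, 247], [29, 154, 249], [24, 166, 230]], [[23, 166, 227], [24, 166, 232], [24, 164, 231], [24, 164, 230]], [[24, 167, 228], [25, 165, 241], [24, 162, 231], [24, 166, 228]], [[24, 167, 226], [25, 163, 238], [24, 165, 230], [24, 164, 229]], [[23, 173, 226], [24, 163, 234], [24, 163, 230], [23, 163, 228]], [[22, 37, 241], [23, 168, 226], [23, 164, 229], [23, 166, 227]]]
[[115, 230, 1, 1, 1], [117, 230, 2, 2, 2], [109, 233, 17, 22, 227]] [[115.0, 230.0], [117.5, 230.5], [117.5, 243.9]]
ball [0.532  0.1844 0.1051] 0.0010200291680636914
tab [0.5707 0.2563 0.0727] 0.0026233256926039
tab top plane .086 [0.5695 0.2549 0.083 ] ball plane [0.532  0.1844 0.103 ] bush top [0.5546 0.1183 0.076 ]
-2 centre from ball [0.5645 0.1983] from tab [0.5646 0.2   ] bush [0.5573 0.1962]
-3.3 centre from ball [0.5648 0.1976] from tab [0.5633 0.2002] bush [0.5591 0.1962]
-4.5 centre from ball [0.5651 0.1969] from tab [0.5622 0.2003] bush [0.5607 0.196 ]
```

Block pose: centre about (0.563, 0.198), yaw about -4.5°. The two views triangulate the ball at z = 0.105 (text 0.103), and the tab is at about (0.570, 0.255). I'll travel over with the jaws along the block's x, which needs about +61.6° of yaw.

```bash
python3 -m inch '{"translation":[[0,0.5,0],[0,1,0],[0,1,0]],"rot":[[0,0,0.06],[0,0,0.12],[0,0,0.12]],"jaw":[60,60,60]}' 20
```

```text
time: 0.4
ee_pos: [0.2541, -0.465, 0.2317]
eef_rot: [0.962, 0.272, -0.0, -0.003]
ft_force: [0.3, -0.7, 0.3]
width: 0.0704
```

```bash

python3 -m inch '{"translation":[[0.25,0.5,0],[0.5,1,0],[0.5,1,0]],"rot":[[0,0,0.06],[0,0,0.12],[0,0,0.12]],"jaw":[60,60,60]}' && python3 -m inch '{"translation":[[0.25,0.5,0],[0.5,1,0],[0.5,1,0]],"rot":[[0,0,0.06],[0,0,0.12],[0,0,0.12]],"jaw":[60,60,60]}' && python3 -m inch '{"translation":[[0.25,0.5,0],[0.5,1,0],[0.5,1,0]],"rot":[[0,0,0.06],[0,0,0.12],[0,0,0.12]],"jaw":[60,60,60]}'
```

```text
time: 0.7
ee_pos: [0.3064, -0.361, 0.2317]
eef_rot: [0.942, 0.335, -0.0, -0.003]
ft_force: [0.0, 0.3, 0.3]
width: 0.061
time: 1.0
ee_pos: [0.3584, -0.2567, 0.2318]
eef_rot: [0.918, 0.397, -0.0, -0.003]
ft_force: [-0.3, -0.5, 0.5]
width: 0.0602
time: 1.3
ee_pos: [0.4102, -0.1522, 0.2321]
eef_rot: [0.889, 0.457, 0.0, -0.003]
ft_force: [0.2, -0.7, -0.1]
width: 0.06
```

```bash

python3 -m inch '{"translation":[[0.25,0.5,0],[0.5,1,0],[0.5,1,0]],"rot":[[0,0,0.06],[0,0,0.12],[0,0,0.12]],"jaw":[60,60,60]}' && python3 -m inch '{"translation":[[0.25,0.5,0],[0.5,1,0],[0.5,1,0]],"rot":[[0,0,0.06],[0,0,0.12],[0,0,0.12]],"jaw":[60,60,60]}' && python3 -m inch '{"translation":[[0.25,0.5,0],[0.5,1,0],[0.5,1,0]],"rot":[[0,0,0.06],[0,0,0.12],[0,0,0.12]],"jaw":[60,60,60]}'; python3 -c "
from h import *
s=r.read_state();print(s['joint_positions'])"
```

```text
time: 1.6
ee_pos: [0.4616, -0.0473, 0.2323]
eef_rot: [0.857, 0.515, 0.001, -0.003]
ft_force: [-0.4, 0.1, 0.3]
width: 0.0603
time: 1.9
ee_pos: [0.5125, 0.0578, 0.2324]
eef_rot: [0.821, 0.571, 0.002, -0.004]
ft_force: [-0.1, -1.0, -0.4]
width: 0.06
time: 2.2
ee_pos: [0.5629, 0.1626, 0.232]
eef_rot: [0.781, 0.624, 0.002, -0.006]
ft_force: [-0.8, 0.4, 0.3]
width: 0.0602
[ 0.27889186  0.34542957 -0.78637895  1.53761641  0.23526548  1.3594516
 -0.75030675]
```

```bash

python3 -m inch '{"translation":[[0.07,0.46,0],[0.07,0.92,0],[0.07,0.92,-0.4],[0.07,0.92,-0.8],[0.07,0.92,-0.8],[0.07,0.92,-0.8]],"rot":[[0,0,0.07],[0,0,0.14],[0,0,0.14],[0,0,0.14],[0,0,0.14],[0,0,0.14]],"jaw":[50,50,50,50,50,50]}' && python3 - <<'E'
from h import *
t=eyes.camera('top');s=eyes.camera('side')
cv2.imwrite('pics/a.png',np.hstack([cv2.resize(t[90:240,80:260],None,fx=2.2,fy=2.2),cv2.resize(s[130:280,50:230],None,fx=2.2,fy=2.2)]))
E
```

```text
time: 2.8
ee_pos: [0.5699, 0.2543, 0.1524]
eef_rot: [0.734, 0.679, 0.001, -0.006]
ft_force: [0.5, 0.2, 0.6]
width: 0.0501
```

View pics/a.png

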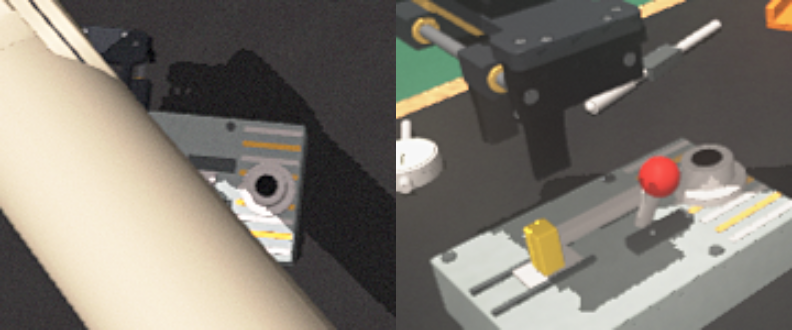

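The side view shows the gripper over the tab, with the near fingertip at about (120,211) in the full picture. The tab is at (117,242) and both it and the handle are undisturbed. The jaw margin is ±16 mm, so I'll go down and grip.

```bash

python3 -m inch '{"translation":[[0,0,-0.3],[0,0,-0.6],[0,0,-0.78],[0,0,-0.78],[0,0,-0.78],[0,0,-0.78],[0,0,-0.78],[0,0,-0.78]],"rot":[[0,0,0],[0,0,0],[0,0,0],[0,0,0],[0,0,0],[0,0,0],[0,0,0],[0,0,0]],"jaw":[50,50,50,50,10,10,10,10]}' 20
```

```text
time: 3.7
ee_pos: [0.5713, 0.2552, 0.0773]
eef_rot: [0.734, 0.679, 0.003, -0.005]
ft_force: [0.4, 0.1, 0.3]
width: 0.0255
```

```bash

python3 -m inch '{"translation":[[0,0,0],[0,0,0],[0,0,0],[0,0,0]],"rot":[[0,0,0],[0,0,0],[0,0,0],[0,0,0]],"jaw":[10,10,10,10]}' 20
```

```text
time: 4.1
ee_pos: [0.5709, 0.2553, 0.0775]
eef_rot: [0.734, 0.679, 0.003, -0.005]
ft_force: [-5.5, -1.3, 5.5]
width: 0.0176
```

Gripped at 17.6 mm against an 18 mm tab. Sliding it 36 mm along the block's +y.

```bash

python3 -m inch '{"translation":[[0.01,0.1,0],[0.02,0.2,0],[0.025,0.3,0],[0.03,0.36,0],[0.03,0.36,0],[0.03,0.36,0],[0.03,0.36,0]],"rot":[[0,0,0],[0,0,0],[0,0,0],[0,0,0],[0,0,0],[0,0,0],[0,0,0]],"jaw":[10,10,10,10,10,10,10]}' 20
```

```text
time: 4.8
ee_pos: [0.5734, 0.2876, 0.077]
eef_rot: [0.735, 0.679, -0.0, -0.004]
ft_force: [-9.5, -13.9, 9.9]
width: 0.0178
```

It moved 32 mm and then met the stop at about 14 N, so the catch is released. Opening the jaws, rising and checking.

```bash

python3 -m inch '{"translation":[[0,-0.02,0],[0,-0.02,0],[0,-0.02,0],[0,-0.02,0],[0,-0.02,0.4],[0,-0.02,0.8],[0,-0.02,0.9],[0,-0.02,0.9]],"rot":[[0,0,0],[0,0,0],[0,0,0],[0,0,0],[0,0,0],[0,0,0],[0,0,0],[0,0,0]],"jaw":[50,50,50,50,50,50,50,50]}' 20; python3 - <<'E'
from h import *
s=eyes.camera('side'); cv2.imwrite('pics/b.png',cv2.resize(s[130:310,30:250],None,fx=3,fy=3))
h=cv2.cvtColor(s,cv2.COLOR_BGR2HSV)
m=cv2.inRange(h,(18,150,100),(36,255,255)); m[:,250:]=0; m[:180]=0
n,_,st,c=cv2.connectedComponentsWithStats(m); print([(a.tolist(),b.round(1)) for a,b in zip(st[1:],c[1:]) if a[4]>30])
p0=plane('side',(117.5,243.9),.07)
for a,b in zip(st[1:],c[1:]):
    if a[4]>100: print(p0,plane('side',b,.07))
print([b for b in blobs(s,'r') if b[0]<700])
E
```

```text
time: 5.6
ee_pos: [0.5743, 0.2866, 0.1691]
eef_rot: [0.734, 0.679, 0.002, -0.003]
ft_force: [-0.7, 0.4, -1.5]
width: 0.0496
[([88, 239, 19, 26, 322], array([ 97.4, 251.7]))]
[0.56473425 0.25943117 0.07      ] [0.57232024 0.28741357 0.07      ]
[(np.int32(115), [331, 126, 13, 13], array([337.2, 132. ])), (np.int32(222), [161, 202, 17, 17], array([169. , 209.6]))]
```

View pics/b.png

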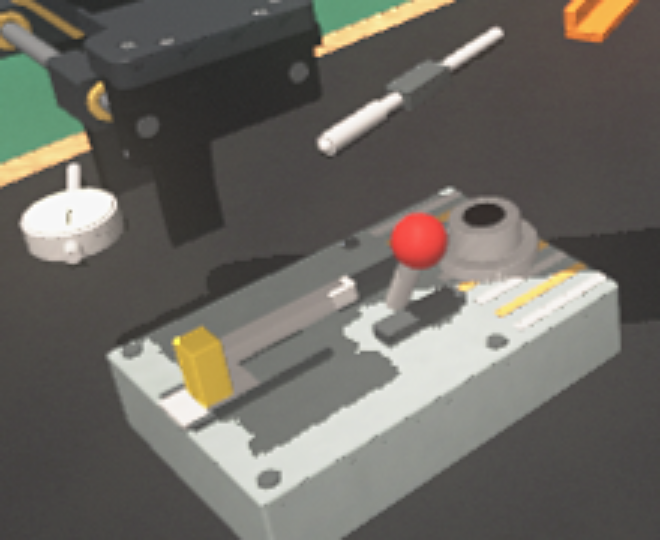

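The catch is out at its stop end and the bar's tip is well clear of the handle. The ball is still at (169,210), so the handle is still on. Next I'll go to the −x side of the ball with the jaws closed.

```bash

python3 -m inch '{"translation":[[-0.44,-0.5,0],[-0.88,-0.99,0],[-0.88,-0.99,0],[-0.88,-0.99,0],[-0.88,-0.99,0],[-0.88,-0.99,-0.2],[-0.88,-0.99,-0.4],[-0.88,-0.99,-0.61],[-0.88,-0.99,-0.61],[-0.88,-0.99,-0.61]],"rot":[[0,0,0],[0,0,0],[0,0,0],[0,0,0],[0,0,0],[0,0,0],[0,0,0],[0,0,0],[0,0,0],[0,0,0]],"jaw":[0,0,0,0,0,0,0,0,0,0]}' 20;python3 - <<'E'
from h import *
s=eyes.camera('side'); cv2.imwrite('pics/c.png',cv2.resize(s[110:290,50:270],None,fx=3,fy=3))
print([b for b in blobs(s,'r') if b[0]<700])
E
```

```text
time: 6.65
ee_pos: [0.4855, 0.1879, 0.106]
eef_rot: [0.734, 0.679, 0.0, -0.005]
ft_force: [0.1, 0.0, 0.9]
width: 0.0003
[(np.int32(115), [331, 126, 13, 13], array([337.2, 131.9])), (np.int32(197), [161, 202, 16, 17], array([168.3, 209.6]))]
```

View pics/c.png

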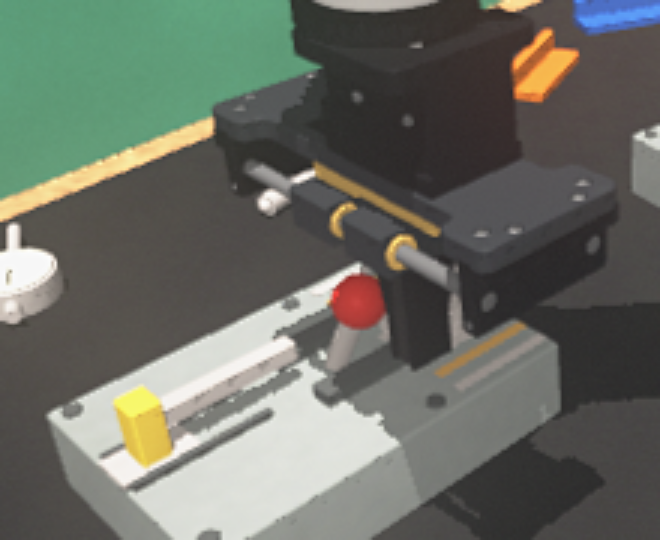

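The closed fingers stand on the −x side of the ball, clear of it. Pushing slowly along the block's +x.

```bash

python3 -m inch '{"translation":[[0.1,-0.01,0],[0.2,-0.02,0],[0.3,-0.02,0],[0.4,-0.03,0],[0.5,-0.04,0],[0.6,-0.05,0],[0.7,-0.055,0],[0.75,-0.06,0],[0.78,-0.06,0],[0.78,-0.06,0],[0.78,-0.06,0]],"rot":[[0,0,0],[0,0,0],[0,0,0],[0,0,0],[0,0,0],[0,0,0],[0,0,0],[0,0,0],[0,0,0],[0,0,0],[0,0,0]],"jaw":[0,0,0,0,0,0,0,0,0,0,0]}' 20;python3 - <<'E'
from h import *
s=eyes.camera('side'); cv2.imwrite('pics/d.png',cv2.resize(s[110:290,50:270],None,fx=3,fy=3))
print([b for b in blobs(s,'r') if b[0]<700])
E
```

```text
time: 7.8
ee_pos: [0.5642, 0.1816, 0.1066]
eef_rot: [0.734, 0.679, 0.001, -0.004]
ft_force: [-0.2, -0.6, -0.8]
width: 0.0004
[(np.int32(113), [331, 126, 13, 13], array([337.2, 131.9])), (np.int32(83), [140, 188, 8, 15], array([143.3, 195.8]))]
```

View pics/d.png

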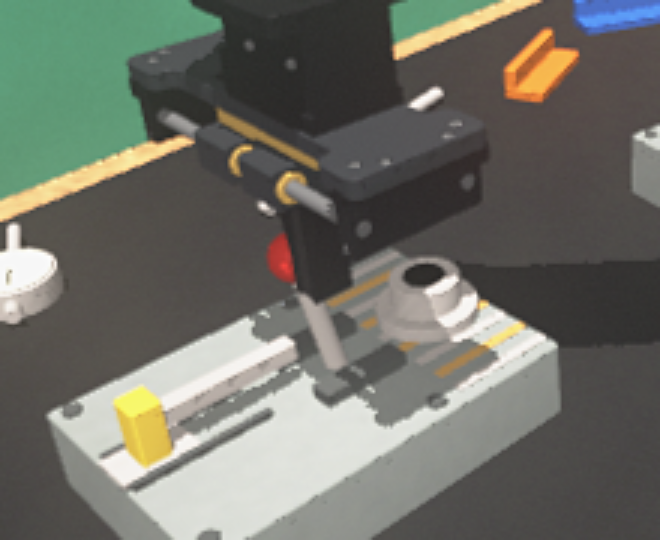

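The handle leans to +x. There's no force now, so I'll nudge a few mm further to feel the stop, then back off.

```bash

python3 -m inch '{"translation":[[0.02,0,0],[0.04,0,0],[0.05,0,0],[0.05,0,0]],"rot":[[0,0,0],[0,0,0],[0,0,0],[0,0,0]],"jaw":[0,0,0,0]}' 20
```

```text
time: 8.25
ee_pos: [0.5689, 0.1814, 0.1063]
eef_rot: [0.734, 0.679, 0.0, -0.004]
ft_force: [-4.9, -0.2, -3.4]
width: 0.0004
```

```bash

python3 -m inch '{"translation":[[-0.15,0.01,0],[-0.3,0.02,0],[-0.4,0.03,0],[-0.4,0.03,0.4],[-0.4,0.03,0.8],[-0.6,0.03,1],[-1,0.03,1],[-1,0.03,1],[-1,0.03,1]],"rot":[[0,0,0],[0,0,0],[0,0,0],[0,0,0],[0,0,0],[0,0,0],[0,0,0],[0,0,0],[0,0,0]],"jaw":[0,0,0,0,0,0,0,0,0]}' 20;python3 - <<'E'
from h import *
s=eyes.camera('side'); cv2.imwrite('pics/e.png',cv2.resize(s[110:290,50:270],None,fx=3,fy=3))
b=[b for b in blobs(s,'r') if b[0]<700]; print(b, [plane('side',x[2],.103).round(4) for x in b])
t=eyes.camera('top'); b=[b for b in blobs(t,'r') if b[0]<700]; print(b, [plane('top',x[2],.103).round(4) for x in b], blobs(t,'y'))
E
```

```text
time: 9.15
ee_pos: [0.4693, 0.1841, 0.2072]
eef_rot: [0.734, 0.679, 0.001, -0.002]
ft_force: [0.7, 0.3, 0.1]
width: 0.0001
[(np.int32(113), [331, 126, 13, 13], array([337.2, 131.9])), (np.int32(171), [138, 188, 15, 15], array([144.8, 194.8]))] [array([ 0.4775, -0.2381,  0.103 ]), array([0.596 , 0.1799, 0.103 ])]
[(np.int32(111), [353, 205, 12, 12], array([358.5, 210.2]))] [array([ 0.4768, -0.2362,  0.103 ])] [(np.int32(59), [322, 185, 9, 9], array([326.3, 189. ]))]
```

View pics/e.png

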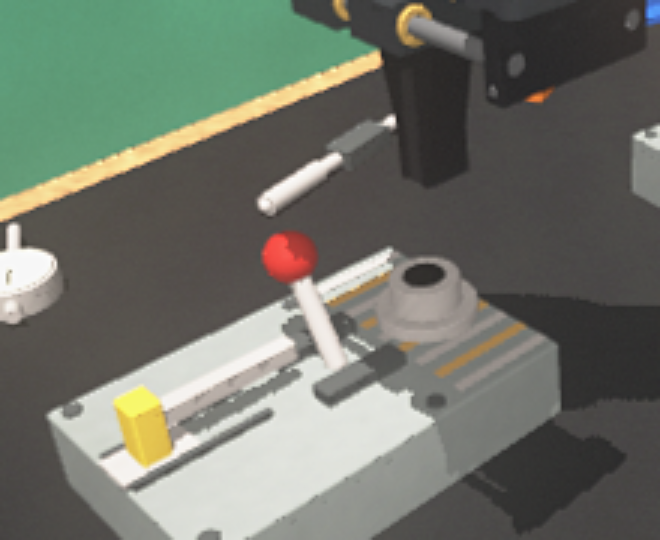

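The ball has moved from x = 0.532 to 0.596, which is 64 mm and the full on-to-off travel. The catch is still out, the bare block's ball hasn't moved (pixels unchanged), and the gripper is clear. Handing in.

```bash
python3 -c "
from bench import r
print(r.close_job())"
```

```text
the job is handed in; nothing more can be done
None
```

I slid the catch on the bush block out to its stop, pushed the handle right over to off, backed the gripper clear and handed the job in at about 9 s. The hand-in gives no verdict.

What the last checks showed:
- **Catch:** the gripper carried the tab 32 mm and then met the stop at about 14 N. A single-view image estimate gave about 29 mm instead, but both are above the 25 mm needed. It was still out in the final picture.
- **Handle:** the ball moved 64 mm, from x = 0.532 to 0.596 m, which matches the full on-to-off travel. The last nudge met about 5 N. That alone can't tell the stop from the handle's own friction, so the ball's position is my evidence that it is fully off.
- **Bare block:** its ball showed at the same pixels before and after in both cameras.
- **Robot:** the wrist force was about zero and nothing was touching at the end. The final top view was blocked by the arm over the bush block, so that block was last checked from the side camera only.

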